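# Open the pantry safe with its key and hold it open

## Task

Open the small grey top-opening safe on the pantry counter with its key: lift the safe key, the tall one with the big round bow, out of the wooden key block and ease it down into the keyhole, wiggling it past the sticky discs rather than forcing it, until its collar rests on the lock plate. Then turn it a quarter turn clockwise, which lifts the front of the lid; the lock springs back, so finish while still gripping the key, fully in and held turned with the lid ajar. Leave the other keys and everything else on the counter where they are.

Things in the scene. Friction and masses are not known exactly. Their poses are not given: they have to be found in the camera images.
- safe_key: Loose steel double-bit safe key, 60 g, upright, bit down; the tallest of the three keys. Origin on the stem axis at the underside of its collar (disc, diameter 16, z 0 to 4 mm), which seats on the lock plate; +z up the stem. It stands in a slot of the block, collar on the block's top; lift it straight up 35 mm or more to clear. The same after half a turn about z.
- key_bow (a point): Centre of the key's bow, 21 mm above the key's origin. The bow is a flat upright round disc of diameter 34 mm, 8 mm thick, top 38 mm above the key's origin; its flat faces look along the key's +x and -x: grip it across x, fingers pointing down, the TCP about 3 mm above this point (fingertips then 5 mm above the collar's underside).
- key_tip (a point): Lower end of the key, 32 mm below its origin. The stem is round, diameter 5 mm; the bit at its end is a flat blade 4 mm thick (key's x), 18 mm wide (key's y) and 15 mm high.
- key_block: Fixed oak key block, 50 (x) x 190 (y) x 50 mm high, origin at the centre of its underside. Four slots in its top, 6.5 mm (x) by 20.5 mm (y), at y = -72, -24, 24 and 72 mm; the three keys stand in the first three in any order, the fourth (y = 72 mm) is empty.
- cupboard_key: Another loose steel key in the block, to be left there: flat upright square bow 24 mm wide (y), 8 mm thick, top 23 mm above the block. Origin at the underside of its collar.
- tee_key: Another loose steel key in the block, to be left there: T-shaped, a round bar of diameter 10 mm and 34 mm long (y), top 21 mm above the block. Origin at the underside of its collar.
- safe: Fixed grey steel safe, front towards the robot (its own -x), 250 (x) x 300 (y) x 106 mm high, origin at the centre of its underside. The front 75 mm of its top is a fixed strip with the lock at its left end (+y) and a black keypad to the right; behind it the lid, level with the strip, hinged at the back.
- lock_mouth (a point): Centre of the keyhole at the top of the steel lock plate (54 x 54 mm, 108 mm above the counter), x -87.5, y 85 mm in the safe's frame, axes as the safe's. Vertical slot 9 (x) x 22 mm (y), bevelled 2 mm, plate 6 mm thick: the bit goes in with its width along y. Fully home, the key's origin is at this point, collar on the plate. It turns only once the bit is below the plate.
- lock_discs (a point): On the lock's axis, 7.5 mm below lock_mouth: top of the upper of two hidden sticky discs; the lower one's top is 6 mm further down. Their slots (7 x 22 mm) start 0.31 to 0.36 rad out of line, one to either side, and stay where turned: the key's tip stops on them. Press 5 to 10 N and rock the key about z up to 0.27 rad each way (the plate allows no more) and it drops through.
- lock_plug (a joint): Angle of the lock's plug (slot 6 x 22 mm, from 18 mm below the plate's top), rad: 0 at rest, in line with the keyhole; grows as the key turns clockwise seen from above; stop at 1.5. Springs back, about 0.13 N m at the stop. The key has about 0.12 rad of play in it, so turn the key about 1.5 to 1.6 rad.
- lid_edge (a point): Middle of the front edge of the safe's lid, on its top face; the lid is a grey slab 174 x 298 x 16 mm. 104.5 mm above the counter when shut. The lock's cam lifts it as the plug turns, to 116 mm at plug 1.2 rad and 119 mm at the stop; it sinks again if the plug springs back.
- mug: White mug, diameter 80, 85 mm high, origin at its underside; leave it alone.
- jar: Amber glass storage jar, diameter 80, 140 mm high, origin at its underside; leave it alone.
- bottle: Green glass bottle, diameter 66, 240 mm high, origin at its underside; leave it alone.
- ramekin: White ramekin, diameter 84, 45 mm high, origin at its underside; leave it alone.
- tea_tin: Small aluminium tin, diameter 60, 45 mm high, origin at its underside; leave it alone.

How it is judged (in metres and radians):
On the way:
1. the safe key is fully in, collar on the lock plate, lock not yet turned, and in the fingers (z of safe_key in the frame of lock_mouth below 0.004 m and horizontal distance between safe_key and lock_mouth below 0.005 m and angle between safe_key's own z axis and vertical below 0.12 rad and value of joint lock_plug below 0.35 rad and contact force between the fingers and safe_key above 1 N), for 0.1 s.
At the end, for the whole second after the job is handed in: Fingers grip the still safe key (over 2 N), fully in (collar within 4 mm of the plate, 5 mm of the axis, upright within 0.12 rad), plug held turned over 1.2 rad, lid edge over 113 mm high; other keys and loose things within 20 mm of where they were (z of safe_key in the frame of lock_mouth below 0.004 m and horizontal distance between safe_key and lock_mouth below 0.005 m and angle between safe_key's own z axis and vertical below 0.12 rad and value of joint lock_plug above 1.2 rad and height (world z) of lid_edge above 0.113 m and contact force between the fingers and safe_key above 2 N and angular speed of safe_key below 0.3 rad/s and distance of each of mug, jar, bottle, ramekin, tea_tin, cupboard_key, tee_key from where it was at the start of the episode below 0.02 m); the arm keeps its last pose, push and grip.
It fails at once if the key is forced: pressed against the lock with more than 40 N (contact force between safe_key and safe above 40 N).
It fails at once if another key or a loose thing on the counter is moved more than 30 mm (distance of any of mug, jar, bottle, ramekin, tea_tin, cupboard_key, tee_key from where it was at the start of the episode above 0.03 m).
It also fails if it takes over 72 s, if anything falls off the work surface, if the arm or the gripper's body presses on something with over 40 N, if the wrist force passes 120 N, or if a joint passes its speed limit or range.

## Robot

A 7-joint arm with a two-finger parallel gripper is mounted at the origin on the work surface. World frame = base frame: x ahead of the robot, y to its left, z up, the work surface at z = 0. Lengths are in m, angles in degrees, forces in N, time in s.
With the tool pointing down it reaches from about 0.425 to 0.825 m from the base axis. Payload 3.6 kg.
Tool frame: the origin (TCP) lies between the finger pads, 19 mm behind the fingertips; this is the grasp point; z points along the fingers, y is the line along which they close (so a half turn about z gives the same grasp; the last joint's range is limited). The gripper opens to 85 mm and grips with 20 to 120 N. Pads are 22 mm wide; open, the fingers measure 114 mm over their backs; the gripper's body (76 mm by 85 mm) begins 54 mm behind the grasp point. The pads swing forward as they close: fully open they stand 13 mm farther back than shut.
Start: joints at [63.971, 35.231, -0.722, 81.555, 0.464, 63.22, -2.315], TCP at [0.27, -0.591, 0.25] pointing down, gripper open.
Joint ranges: [-178.69, 178.69], [-17.37, 117.87], [-77.05, 75.6], [15.02, 138.74], [-78.02, 258.01], [0.78, 113.62], [-162.83, 162.83]. Speed limits (degrees/s): [159.86, 159.86, 180, 180, 180, 180, 180].

## Interface

Orientations are given as a 3x3 rotation matrix whose columns are the frame's x, y, z axes.
In Python, from bench import r gives the robot as it stands.
- The arm moves only by the tool drive_tool, never from a script. Its argument "motion" is a list of rows, each a list of 3 entries, a list of its own where there are three numbers: the shift along the tool's x, y, z in mm, then the turn, a rotation vector about the tool's x, y, z in rad, then the finger opening in mm, from 0 to 85.4. A call has 1 to 20 rows; each row is the pose to reach, as a shift and turn from the pose commanded when the call began, along the tool's axes at that moment; what a row does not reach only later rows make up. A row lasts 1/12 s, in which the tool goes at most 41.7 mm and 7.16 degrees, less where a joint would pass 70% of its speed; a pose out of reach is approached as far as the arm can. A call with a gripper value outside its range is refused whole. The fingers move at their own pace and stop on an object; "squeeze" is the grip in N (left out, the last holds). Time passes only in rows, so rows that repeat a pose let the fingers close. It gives the time, the measured TCP pose, the force, the opening and the grip force at its end, in the units of the state.
- r.get_obs(): the state, without advancing time (a new reading comes with each control period).
- r.capture(name): name is "side" or "top"; returns a dict with "image" (480x640x3 uint8, red, green, blue), "fov_y" (degrees; the focal length in pixels is half the picture's height over the tangent of half this angle, whatever the lens; pixels are square), "cx", "cy" (the principal point, pixels), "position" and "rotation" of the camera in the world. Camera axes: x right, y down, z forward; pixel columns grow to the right and rows downward; lengths in m; the calibration is good to about 2 mm. A picture is of the moment at which its call begins. There is no depth.
- r.hand_in(): hands the job in; it is judged then, once.
The state is a dict: "time": time; "joint_positions": joint angles; "joint_velocities": joint speeds; "tau": joint torques, N m; "ee_pos": TCP position; "tool_rot": TCP orientation; "contact_force": force on the tool from outside, world axes, zero at the start; "moment": the same for the moment, N m; "gripper_width": finger opening in m; "finger_force": force on a finger pad.
Only numpy, scipy, OpenCV 4.12 (cv2) and the standard library are available. Lean on these libraries where they do the work, as an engineer would, in place of code of your own. Each camera call takes 0.05 s, during which the arm holds its last target. There are 200 camera calls.

## Working session

There is one attempt and no reset: what is moved stays moved. The work goes in short steps, Python scripts to look and compute and a tool call to move; the robot and the scene stay as the last step left them, time stands still between calls to the robot, and variables do not carry over. Pictures are saved under pics/ and viewed, at most 10 in all, crops included, and the job is handed in when it is done.

Besides the shell and the picture viewer there is one more tool, called after ">>>" by a JSON object that holds its "name" and its "arguments", one argument or row to a line. drive_tool: Moves the arm, as the interface text tells. Its arguments: {"type":"object","properties":{"motion":{"type":"array","items":{"type":"array"}},"squeeze":{"type":"number"}},"required":["motion"]}

```bash
ls; mkdir -p pics
python3 - <<'E'
from bench import r
import cv2,numpy as np
o=r.get_obs();print(o['time'],o['ee_pos'],np.round(o['tool_rot'],3).tolist())
for n in('top','side'):
    c=r.capture(n);cv2.imwrite(f'pics/{n}0.png',c['image'][:,:,::-1])
    print(n,c['fov_y'],c['cx'],c['cy'],c['position'],np.round(c['rotation'],4).tolist(),[k for k in c])
E
```

```text
pics
0.0 [ 0.26936905 -0.59074899  0.24883037] [[0.91, 0.415, -0.001], [0.415, -0.91, 0.002], [-0.0, -0.003, -1.0]]
top 57.71296189329255 326.0396722781424 237.60376428888515 [ 0.42249335 -0.03005986  1.11048022] [[-0.0277, -0.9907, 0.1334], [-0.9996, 0.0288, 0.0065], [-0.0103, -0.1332, -0.991]] ['image', 'fov_y', 'cx', 'cy', 'position', 'rotation']
side 54.42789661788692 324.7058091532231 243.84018745341953 [0.08412772 0.51772734 0.54344738] [[-0.7579, -0.3558, 0.5467], [-0.6521, 0.3936, -0.6479], [0.0153, -0.8476, -0.5304]] ['image', 'fov_y', 'cx', 'cy', 'position', 'rotation']
```

View pics/top0.png

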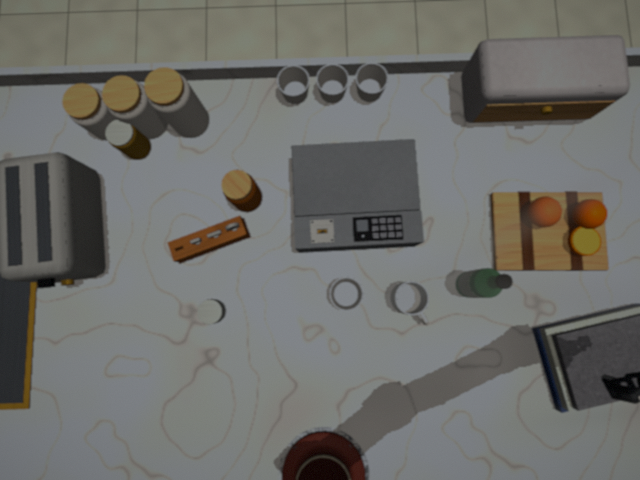

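View pics/side0.png

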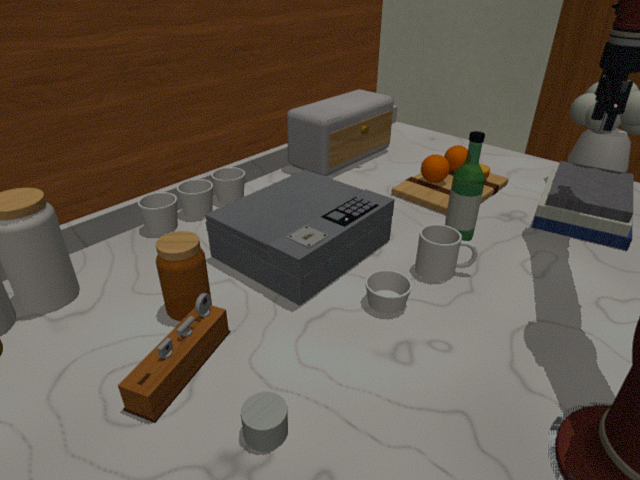

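The top view shows the block at about (170–248, 218–262) and the lock plate at (321,231). In the side view the tall round-bow key is at (203,305), at the jar end, and the plate is at (307,236). I'll zoom in on these next.

Run:
```python
import cv2,numpy as np
t=cv2.imread('pics/top0.png');s=cv2.imread('pics/side0.png')
f=lambda im,x,y,w,h,k:cv2.resize(im[y:y+h,x:x+w],None,fx=k,fy=k,interpolation=cv2.INTER_CUBIC)
a=f(t,160,205,100,75,4);b=f(t,285,205,100,75,4);c=f(s,150,285,100,75,4);d=f(s,265,205,100,75,4)
cv2.imwrite('pics/z0.png',np.vstack([np.hstack([a,b]),np.hstack([c,d])]))
```

```text
(no output)
```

View pics/z0.png

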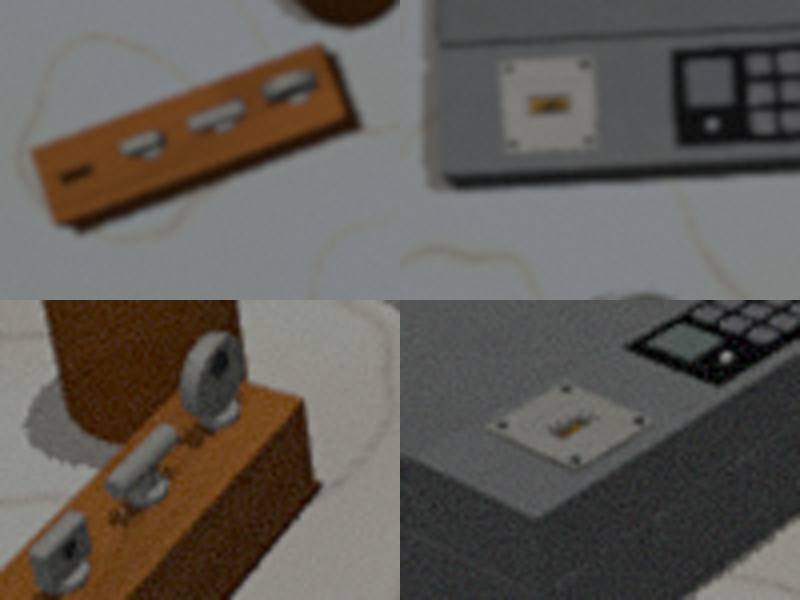

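The zoom shows the safe key at the block's right end (top-view crop (290,85), so pixel ~(232,226)), the empty slot at the left end, and the keyhole at about (322,231) in the top view and (307,237) in the side view.

```bash
cat > h.py <<'E'
import cv2,numpy as np
def ray(c,p):
    f=240/np.tan(np.radians(c['fov_y']/2));R=np.array(c['rotation'])
    d=R@np.array([(p[0]-c['cx'])/f,(p[1]-c['cy'])/f,1]);return np.array(c['position']),d/np.linalg.norm(d)
def plane(c,p,z):
    o,d=ray(c,p);return o+d*(z-o[2])/d[2]
def tri(c1,p1,c2,p2):
    o,d=ray(c1,p1);q,e=ray(c2,p2)
    s=np.linalg.lstsq(np.c_[d,-e],q-o,rcond=None)[0];a=o+s[0]*d;b=q+s[1]*e
    return (a+b)/2,np.linalg.norm(a-b)
def proj(c,X):
    f=240/np.tan(np.radians(c['fov_y']/2));v=np.array(c['rotation']).T@(np.array(X)-c['position'])
    return np.array([c['cx']+f*v[0]/v[2],c['cy']+f*v[1]/v[2]])
def blob(m,box,near=None):
    x,y,w,h=box;k=np.zeros_like(m);k[y:y+h,x:x+w]=m[y:y+h,x:x+w]
    cs=cv2.findContours(k,cv2.RETR_EXTERNAL,cv2.CHAIN_APPROX_NONE)[0]
    return max(cs,key=cv2.contourArea)
def cen(c):
    M=cv2.moments(c);return np.array([M['m10']/M['m00'],M['m01']/M['m00']])
E
python3 - <<'E'
from bench import r
from h import *
T=r.capture('top');S=r.capture('side')
H=lambda c:cv2.cvtColor(c['image'],cv2.COLOR_RGB2HSV)
ht,hs=H(T),H(S)
np.set_printoptions(precision=4,suppress=True)
# block top, top view (bright orange)
m=((ht[...,0]<20)&(ht[...,1]>120)&(ht[...,2]>90)).astype(np.uint8)*255
b=blob(m,(160,205,100,65));rc=cv2.minAreaRect(b);print('block',rc)
W=np.array([plane(T,p,.05)[:2] for p in b[:,0]]);W2=cv2.minAreaRect((W*1000).astype(np.float32));print('block world mm',W2);print(cv2.boxPoints(W2))
# plate
for n,c,h,box in(('top',T,ht,(300,212,45,35)),('side',S,hs,(280,220,55,35))):
    x,y,w,hh=box;v=h[...,2];thr=cv2.threshold(v[y:y+hh,x:x+w].copy(),0,255,cv2.THRESH_OTSU)[0]
    b=blob((v>thr).astype(np.uint8)*255,box);hu=cv2.convexHull(b);print(n,'plate',thr,cen(hu),cv2.boxPoints(cv2.minAreaRect(hu)).tolist())
    Wp=(np.array([plane(c,p,.108)[:2] for p in hu[:,0]])*1000).astype(np.float32);R=cv2.minAreaRect(Wp);print(R,plane(c,cen(hu),.108))
    if n=='top':pt=cen(hu)
    else:print('tri plate',tri(T,pt,S,cen(hu)))
# keys: low saturation in block area
for n,h,box in(('top',ht,(185,215,60,35)),('side',hs,(193,293,20,30))):
    print(n);x,y,w,hh=box
    k=np.zeros(h.shape[:2],np.uint8);k[y:y+hh,x:x+w]=((h[...,1]<70)&(h[...,2]>60))[y:y+hh,x:x+w]
    nn,l,st,ce=cv2.connectedComponentsWithStats(k)
    for s,q in zip(st[1:],ce[1:]):
        if s[4]>8:print(s,q)
E
```

```text
block ((206.44732666015625, 237.99021911621094), (18.815141677856445, 76.6570053100586), 69.56716918945312)
block world mm ((573.160888671875, 270.8729248046875), (47.346656799316406, 186.77960205078125), 19.104949951171875)
[[520.225  351.3706]
 [581.3579 174.8787]
 [626.0968 190.3752]
 [564.9639 366.8671]]
top plate 102.0 [321.6215 230.7024] [[310.0, 219.0], [333.0, 219.0], [333.0, 242.0], [310.0, 242.0]]
((574.5433349609375, -13.29400634765625), (53.67208480834961, 54.13822937011719), 88.342041015625) [ 0.574  -0.0136  0.108 ]
side plate 71.0 [304.4237 235.228 ] [[280.0, 220.0], [334.0, 220.0], [334.0, 254.0], [280.0, 254.0]]
((574.5045166015625, -12.710464477539062), (102.72492980957031, 118.47314453125), 42.28106689453125) [ 0.5794 -0.0118  0.108 ]
tri plate (array([ 0.5759, -0.012 ,  0.1089]), np.float64(0.005335208759089156))
top
[185 215  60  21 620] [204.6694 221.4048]
[226 223  12   6  44] [231.1364 225.2727]
[232 227   6   4  12] [234.5    228.8333]
[207 230  14   8  65] [214.0923 233.8154]
[190 238  11   7  50] [195.36 240.84]
[216 239  29  11 176] [234.2955 245.6591]
side
[195 293  14  20 116] [199.3879 301.6724]
[210 293   3  13  26] [211.3462 297.7308]
[200 309  10   8  39] [205.3846 313.4615]
```

Run:
```python
from bench import r
from h import *
T=r.capture('top');S=r.capture('side')
np.set_printoptions(precision=4,suppress=True)
v=cv2.cvtColor(S['image'],cv2.COLOR_RGB2HSV)
for thr in(100,115,130):
    b=blob((cv2.GaussianBlur(v[...,2],(3,3),0)>thr).astype(np.uint8)*255,(275,215,65,45));hu=cv2.convexHull(b)
    Wp=(np.array([plane(S,p,.108)[:2] for p in hu[:,0]])*1000).astype(np.float32);R=cv2.minAreaRect(Wp);print(thr,cen(hu),R,tri(T,(321.62,230.7),S,cen(hu)))
    print(hu[:,0].min(0),hu[:,0].max(0))
# jar lid
ht=cv2.cvtColor(T['image'],cv2.COLOR_RGB2HSV)
hsv=ht[160:215,215:265];m=np.zeros(ht.shape[:2],np.uint8)
m[160:215,215:265]=((hsv[...,0]>8)&(hsv[...,0]<25)&(hsv[...,2]>140)&(hsv[...,1]>80))
b=blob(m,(215,160,50,55));print('lid',cv2.minEnclosingCircle(b),plane(T,cv2.minEnclosingCircle(b)[0],.14))
# key hypothesis from block
c=np.array([.5732,.2709,.05]);a=np.radians(19.105);by=np.array([-np.sin(a),np.cos(a),0]);bx=np.array([np.cos(a),np.sin(a),0])
k=c-.072*by;print('key',k)
print('slot4 top/side',proj(T,c+.072*by),proj(S,c+.072*by))
t=np.linspace(0,2*np.pi,24)
bow=np.array([k+[0,0,.021]+.017*(np.cos(q)*by+np.sin(q)*np.array([0,0,1]))+s*.004*bx for q in t for s in(1,-1)])
for n,C in(('t',T),('s',S)):
    P=np.array([proj(C,x) for x in bow]);print(n,P.min(0),P.max(0),'bowcentre',proj(C,k+[0,0,.021]))
    im=C['image'][:,:,::-1].copy();im=cv2.resize(im,None,fx=4,fy=4,interpolation=cv2.INTER_CUBIC)
    for p in P:cv2.circle(im,tuple(np.round((p+.5)*4-.5).astype(int)),1,(0,255,0),-1)
    for z in np.vstack([[c+sx*.025*bx+sy*.095*by for sx,sy in((1,1),(1,-1),(-1,1),(-1,-1))],[c+y*by for y in(-.024,.024,.072)]]):
        cv2.circle(im,tuple(np.round((proj(C,z)+.5)*4-.5).astype(int)),2,(255,0,255),-1)
    x,y=(160,205) if n=='t' else (120,290)
    cv2.imwrite(f'pics/chk{n}.png',im[y*4:y*4+300 if n=='t' else y*4+500,x*4:x*4+480])
a=cv2.imread('pics/chkt.png');b=cv2.imread('pics/chks.png')[:300+200]
h=max(len(a),len(b));a=cv2.copyMakeBorder(a,0,h-len(a),0,0,0)[:,:390];cv2.imwrite('pics/chk.png',np.hstack([a,b])[:, :800])
```

```text
100 [307.2422 235.5152] ((575.53466796875, -14.883111953735352), (52.7373046875, 53.29275894165039), 1.6045749187469482) (array([ 0.5739, -0.0136,  0.1088]), np.float64(0.0002233750932234432))
[291 227] [323 244]
115 [300.8571 240.1048] ((572.8184204101562, 4.953822135925293), (6.0978217124938965, 22.445215225219727), 88.82427978515625) (array([ 0.5797, -0.0101,  0.0975]), np.float64(0.010511775537252828))
[296 238] [306 242]Traceback (most recent call last):
  File "<stdin>", line 7, in <module>
  File "h.py", line 17, in blob
    return max(cs,key=cv2.contourArea)
ValueError: max() iterable argument is empty
```

Run:
```python
from bench import r
from h import *
T=r.capture('top');S=r.capture('side')
np.set_printoptions(precision=4,suppress=True)
ht=cv2.cvtColor(T['image'],cv2.COLOR_RGB2HSV)
hsv=ht[160:215,215:265];m=np.zeros(ht.shape[:2],np.uint8)
m[160:215,215:265]=((hsv[...,0]>8)&(hsv[...,0]<25)&(hsv[...,2]>140)&(hsv[...,1]>80))
b=blob(m,(215,160,50,55));print('lid',cv2.minEnclosingCircle(b),plane(T,cv2.minEnclosingCircle(b)[0],.14))
# safe seam: darkest row per column, cast to z=.106
g=cv2.GaussianBlur(ht[...,2],(3,3),0).astype(float)
L=[(x,208+np.argmin(g[208:219,x])) for x in range(300,415)]
P=np.array([plane(T,p,.1055)[:2] for p in L]).astype(np.float32)*1000
l=cv2.fitLine(P,cv2.DIST_HUBER,0,.01,.01).ravel();print('seam',l,'yaw',np.degrees(np.arctan2(-l[0]*np.sign(l[1]),abs(l[1]))))
# left edge rows: gradient
E=[(290+np.argmin(np.diff(g[y,286:302]))-3.5,y) for y in range(152,238)]
P=np.array([plane(T,p,.1055)[:2] for p in E]).astype(np.float32)*1000
l=cv2.fitLine(P,cv2.DIST_HUBER,0,.01,.01).ravel();print('left edge',l,'yaw',np.degrees(np.arctan(l[1]/l[0])))
c=np.array([.5732,.2709,.05]);a=np.radians(19.105);by=np.array([-np.sin(a),np.cos(a),0]);bx=np.array([np.cos(a),np.sin(a),0])
k=c-.072*by;print('key',k)
t=np.linspace(0,2*np.pi,24)
bow=np.array([k+[0,0,.021]+.017*(np.cos(q)*by+np.sin(q)*np.array([0,0,1]))+s*.004*bx for q in t for s in(1,-1)])
for n,C in(('t',T),('s',S)):
    im=cv2.resize(C['image'][:,:,::-1],None,fx=4,fy=4,interpolation=cv2.INTER_CUBIC)
    for p in bow:cv2.circle(im,tuple(np.round((proj(C,p)+.5)*4-.5).astype(int)),1,(0,255,0),-1)
    for z in [c+sx*.025*bx+sy*.095*by for sx,sy in((1,1),(1,-1),(-1,1),(-1,-1))]+[c+y*by for y in(-.024,.024,.072)]:
        cv2.circle(im,tuple(np.round((proj(C,z)+.5)*4-.5).astype(int)),2,(255,0,255),-1)
    x,y=(162,205) if n=='t' else (115,285)
    cv2.imwrite(f'pics/chk{n}.png',im[y*4:y*4+520,x*4:x*4+ (360 if n=='t' else 440)])
cv2.imwrite('pics/chk.png',np.hstack([cv2.imread('pics/chkt.png'),cv2.imread('pics/chks.png')]))
```

```text
Traceback (most recent call last):
  File "h.py", line 17, in blob
    return max(cs,key=cv2.contourArea)
ValueError: max() iterable argument is empty
```

```bash
cat > m.py <<'E'
from bench import r
from h import *
T=r.capture('top');S=r.capture('side')
np.set_printoptions(precision=4,suppress=True)
ht=cv2.cvtColor(T['image'],cv2.COLOR_RGB2HSV)
print('lid px',ht[185,237])
m=((ht[...,0]>8)&(ht[...,0]<28)&(ht[...,2]>110)&(ht[...,1]>80)).astype(np.uint8)
try:
    b=blob(m,(215,160,50,55));q=cv2.minEnclosingCircle(b);print('lid',q,plane(T,q[0],.14))
except Exception as e:print(e)
g=cv2.GaussianBlur(ht[...,2],(3,3),0).astype(float)
L=[(x,208+np.argmin(g[208:219,x])) for x in range(300,415)]
P=np.array([plane(T,p,.1055)[:2] for p in L]).astype(np.float32)*1000
l=cv2.fitLine(P,cv2.DIST_HUBER,0,.01,.01).ravel();print('seam',l,'yaw',np.degrees(np.arctan2(-l[0]*np.sign(l[1]),abs(l[1]))))
E=[(286+np.argmin(np.diff(g[y,286:302]))+.5,y) for y in range(152,238)]
P=np.array([plane(T,p,.1055)[:2] for p in E]).astype(np.float32)*1000
l=cv2.fitLine(P,cv2.DIST_HUBER,0,.01,.01).ravel();print('left edge',l,'yaw',np.degrees(np.arctan(l[1]/l[0])))
c=np.array([.5732,.2709,.05]);a=np.radians(19.105);by=np.array([-np.sin(a),np.cos(a),0]);bx=np.array([np.cos(a),np.sin(a),0])
k=c-.072*by;print('key',k)
t=np.linspace(0,2*np.pi,24)
bow=np.array([k+[0,0,.021]+.017*(np.cos(q)*by+np.sin(q)*np.array([0,0,1]))+s*.004*bx for q in t for s in(1,-1)])
for n,C in(('t',T),('s',S)):
    im=cv2.resize(C['image'][:,:,::-1],None,fx=4,fy=4,interpolation=cv2.INTER_CUBIC)
    for p in bow:cv2.circle(im,tuple(np.round((proj(C,p)+.5)*4-.5).astype(int)),1,(0,255,0),-1)
    for z in [c+sx*.025*bx+sy*.095*by for sx,sy in((1,1),(1,-1),(-1,1),(-1,-1))]+[c+y*by for y in(-.024,.024,.072)]:
        cv2.circle(im,tuple(np.round((proj(C,z)+.5)*4-.5).astype(int)),2,(255,0,255),-1)
    x,y=(162,205) if n=='t' else (115,285)
    cv2.imwrite(f'pics/chk{n}.png',im[y*4:y*4+520,x*4:x*4+ (360 if n=='t' else 440)])
cv2.imwrite('pics/chk.png',np.hstack([cv2.imread('pics/chkt.png'),cv2.imread('pics/chks.png')]))
E
python3 m.py
```

```text
lid px [ 17 131 127]
lid ((236.0, 184.0), 14.4223051071167) [0.683  0.1791 0.14  ]
seam [  0.042    0.9991 608.517  -84.8024] yaw -2.409285
left edge [  0.9999   0.0126 653.3126  60.0708] yaw 0.72480595
key [0.5968 0.2029 0.05  ]
```

View pics/chk.png

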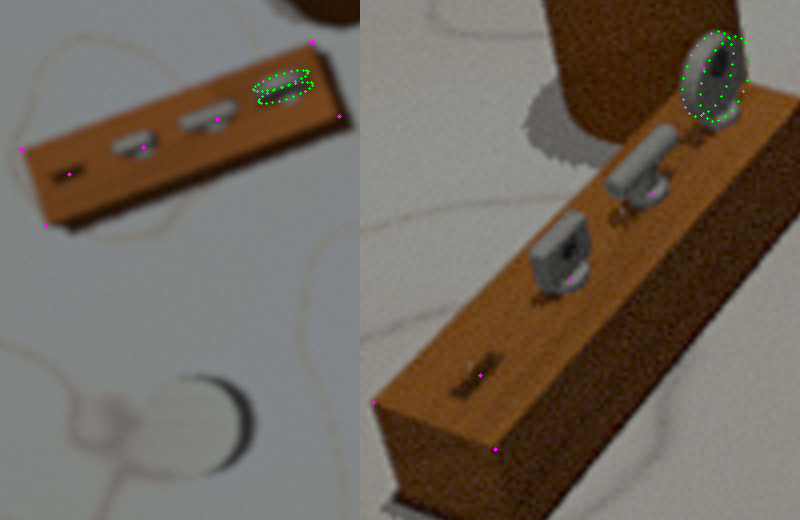

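Run:
```python
from bench import r
from h import *
np.set_printoptions(precision=4,suppress=True)
T=r.capture('top');S=r.capture('side');q={}
ims=[]
for n,C,box in(('t',T,(212,160,60,60)),('s',S,(145,225,75,110))):
    h=cv2.cvtColor(cv2.GaussianBlur(C['image'],(3,3),0),cv2.COLOR_RGB2HSV);x,y,w,hh=box
    m=((h[...,0]>8)&(h[...,0]<28)&(h[...,1]>80)&(h[...,1]<190)&(h[...,2]>(100 if n=='t' else 85))).astype(np.uint8)
    b=blob(m,box);q[n]=cv2.fitEllipse(cv2.convexHull(b));print(n,q[n],cv2.boundingRect(b),h[184,236] if n=='t' else h[241,180])
    for z in(.13,.14):
        W=(np.array([plane(C,p,z)[:2] for p in cv2.convexHull(b)[:,0]])*1000).astype(np.float32);print(z,cv2.minEnclosingCircle(W))
    im=C['image'][:,:,::-1].copy();ims.append(cv2.resize(im[y:y+60,x:x+60],(360,360),interpolation=cv2.INTER_CUBIC))
    if n=='s':ims.append(cv2.resize(im[y:y+110,x:x+75],(245,360)))
print('tri',tri(T,q['t'][0],S,q['s'][0]))
cv2.imwrite('pics/jar.png',np.hstack([ims[0],ims[2]]))
```

```text
t ((236.02117919921875, 183.95297241210938), (27.816463470458984, 29.375017166137695), 56.66303253173828) (222, 170, 29, 29) [ 17 132 129]
0.13 ((685.4302368164062, 180.7977752685547), 34.44367599487305)
0.14 ((682.7484130859375, 178.64720153808594), 34.092472076416016)
s ((172.86912536621094, 246.79531860351562), (28.634859085083008, 52.4505500793457), 67.71443939208984) (156, 231, 43, 33) [ 17 131 132]
0.13 ((692.0248413085938, 186.43743896484375), 50.436859130859375)
0.14 ((677.3217163085938, 194.4503173828125), 49.216941833496094)
tri (array([0.6882, 0.1839, 0.1284]), np.float64(0.005730937551691335))
```

View pics/jar.png

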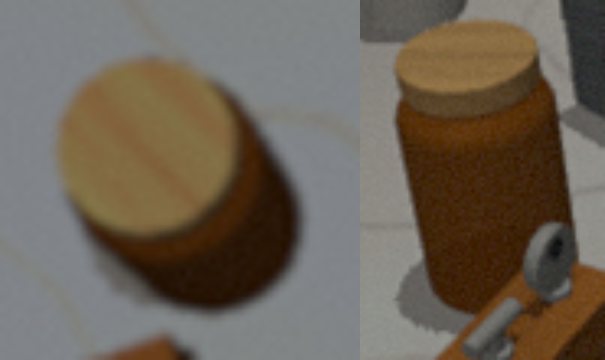

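The lid top sits at (0.683, 0.179, 0.14), radius 34 mm. That is close to the gripper body, so I'll grip the bow high, with the TCP about 0.085 m up.

```bash
cat > go.py <<'E'
import sys,numpy as np
from bench import r
from scipy.spatial.transform import Rotation as R
np.set_printoptions(precision=4,suppress=True)
def target(x,y,z,yaw,R0,p0):
    a=np.radians(yaw);Y=np.array([np.cos(a),np.sin(a),0]);Z=np.array([0,0,-1.]);G=np.c_[np.cross(Y,Z),Y,Z]
    return np.round(R0.T@(np.array([x,y,z])-p0)*1000,1),np.round(R.from_matrix(R0.T@G).as_rotvec(),3),G
o=r.get_obs();R0=np.array(o['tool_rot']);p0=np.array(o['ee_pos'])
print(o['time'],p0,'yaw',np.degrees(np.arctan2(R0[1,1],R0[0,1])),'j',np.round(o['joint_positions'],1),'F',o['contact_force'],'M',o['moment'],o['gripper_width'],o['finger_force'])
for a in sys.argv[1:]:
    v=list(map(float,a.split(',')));s,w,G=target(*v,R0,p0);print(a,s.tolist(),w.tolist());R0=G;p0=np.array(v[:3])
E
python3 go.py .5,-.35,.38,-35 .596,.206,.16,19.1
```

```text
0.6 [ 0.2697 -0.5914  0.25  ] yaw -65.4863741775352 j [64.  35.2 -0.7 81.6  0.5 63.2 -2.3] F [-0.0851 -0.3264  0.5383] M [ 0.0164 -0.0056 -0.0722] 0.08533452840932895 0.0
.5,-.35,.38,-35 [309.7, -124.1, -130.0] [-0.0, -0.0, -0.532]
.596,.206,.16,19.1 [510.5, -240.3, 220.0] [0.0, 0.0, -0.944]
```

>>> {"name": "drive_tool", "arguments": {
  "motion": [
    [[0, 0, -130], [0, 0, 0], 85],
    [[0, 0, -130], [0, 0, 0], 85],
    [[0, 0, -130], [0, 0, 0], 60],
    [[310, -124, -130], [0, 0, -0.532], 40],
    [[310, -124, -130], [0, 0, -0.532], 40],
    [[310, -124, -130], [0, 0, -0.532], 40],
    [[310, -124, -130], [0, 0, -0.532], 40],
    [[310, -124, -130], [0, 0, -0.532], 40],
    [[310, -124, -130], [0, 0, -0.532], 40],
    [[310, -124, -130], [0, 0, -0.532], 40],
    [[310, -124, -130], [0, 0, -0.532], 40],
    [[310, -124, -130], [0, 0, -0.532], 40],
    [[310, -124, -130], [0, 0, -0.532], 40],
    [[310, -124, -130], [0, 0, -0.532], 40]
  ]
}}

```text
time: 1.77
ee_pos: [0.4999, -0.3504, 0.38]
tool_rot: [[0.574, 0.819, -0.001], [0.819, -0.574, -0.001], [-0.001, -0.0, -1.0]]
contact_force: [-0.2, -1.0, -0.6]
gripper_width: 0.0399
finger_force: 0.0
```

```bash
python3 go.py .596,.206,.30,19.1 .596,.206,.15,19.1
```

```text
1.7667 [ 0.4999 -0.3504  0.38  ] yaw -35.008209527747894 j [ 39.3  27.  -10.8  75.6   5.1  77.9  -6.4] F [-0.1651 -0.9666 -0.5907] M [-0.0302  0.0283  0.0394] 0.03990324799376162 0.0
.596,.206,.30,19.1 [510.9, -240.5, 79.3] [-0.001, 0.001, -0.944]
.596,.206,.15,19.1 [0.0, 0.0, 150.0] [0.0, 0.0, 0.0]
```

>>> {"name": "drive_tool", "arguments": {
  "motion": [
    [[511, -240, 80], [0, 0, -0.944], 40],
    [[511, -240, 80], [0, 0, -0.944], 40],
    [[511, -240, 80], [0, 0, -0.944], 40],
    [[511, -240, 80], [0, 0, -0.944], 40],
    [[511, -240, 80], [0, 0, -0.944], 40],
    [[511, -240, 80], [0, 0, -0.944], 40],
    [[511, -240, 80], [0, 0, -0.944], 40],
    [[511, -240, 80], [0, 0, -0.944], 40],
    [[511, -240, 80], [0, 0, -0.944], 40],
    [[511, -240, 80], [0, 0, -0.944], 40],
    [[511, -240, 80], [0, 0, -0.944], 40],
    [[511, -240, 80], [0, 0, -0.944], 40],
    [[511, -240, 80], [0, 0, -0.944], 40],
    [[511, -240, 80], [0, 0, -0.944], 40],
    [[511, -240, 80], [0, 0, -0.944], 40],
    [[511, -240, 230], [0, 0, -0.944], 40],
    [[511, -240, 230], [0, 0, -0.944], 40],
    [[511, -240, 230], [0, 0, -0.944], 40],
    [[511, -240, 230], [0, 0, -0.944], 40],
    [[511, -240, 230], [0, 0, -0.944], 40]
  ]
}}

```text
time: 3.43
ee_pos: [0.5941, 0.2004, 0.1435]
tool_rot: [[-0.323, 0.946, -0.012], [0.946, 0.323, -0.008], [-0.004, -0.014, -1.0]]
contact_force: [-0.8, -1.6, -1.7]
gripper_width: 0.0399
finger_force: 0.0
```

```bash
python3 go.py .596,.206,.085,19.1
python3 - <<'E'
from bench import r
import cv2
c=r.capture('side')
i=c['image'][150:350,80:320,::-1];cv2.imwrite('pics/p1.png',cv2.resize(i,(720,600),interpolation=cv2.INTER_CUBIC))
E
```

```text
3.4333 [0.5941 0.2004 0.1435] yaw 18.838421838436563 j [ -6.6  41.8 -24.3  91.3  20.5  52.2 -19.6] F [-0.7629 -1.5559 -1.7013] M [-0.0664  0.037  -0.0085] 0.039883201744914915 0.0
.596,.206,.085,19.1 [4.9, 4.4, 58.4] [-0.014, 0.003, -0.005]
```

View pics/p1.png

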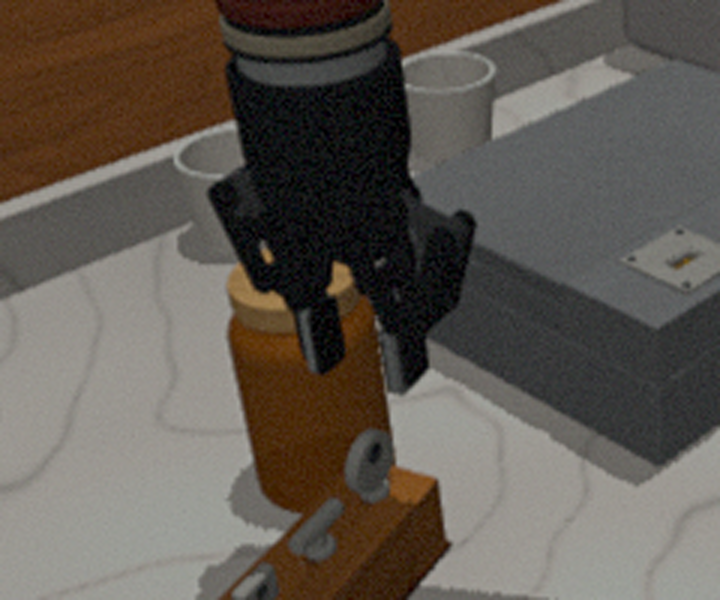

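Fingers are above the block and bow (bow at (370,460) in the crop), with the jar behind them. The arm was still settling, so I'll let it rest and measure again.

>>> {"name": "drive_tool", "arguments": {
  "motion": [
    [[0, 0, 0], [0, 0, 0], 40],
    [[0, 0, 0], [0, 0, 0], 40],
    [[0, 0, 0], [0, 0, 0], 40]
  ]
}}

```text
time: 3.73
ee_pos: [0.5985, 0.2065, 0.1529]
tool_rot: [[-0.326, 0.945, 0.005], [0.945, 0.326, 0.002], [0.0, 0.005, -1.0]]
contact_force: [-0.2, -0.3, -0.1]
gripper_width: 0.0401
finger_force: 0.0
```

```bash
python3 go.py .596,.206,.085,19.1
```

```text
3.7333 [0.5985 0.2065 0.1529] yaw 19.024144418783848 j [ -6.7  41.3 -24.7  90.7  20.4  52.2 -19.6] F [-0.1636 -0.2908 -0.1182] M [-0.0348 -0.0059 -0.0071] 0.04011263203746115 0.0
.596,.206,.085,19.1 [0.3, -2.9, 67.9] [0.005, -0.0, -0.001]
```

>>> {"name": "drive_tool", "arguments": {
  "motion": [
    [[0, 0, 20], [0, 0, 0], 40],
    [[0, 0, 35], [0, 0, 0], 40],
    [[0, 0, 45], [0, 0, 0], 40],
    [[0, 0, 45], [0, 0, 0], 40],
    [[0, 0, 45], [0, 0, 0], 40],
    [[0, 0, 45], [0, 0, 0], 40],
    [[0, 0, 45], [0, 0, 0], 40]
  ]
}}

```text
time: 4.32
ee_pos: [0.5976, 0.2068, 0.1064]
tool_rot: [[-0.327, 0.945, 0.002], [0.945, 0.327, 0.001], [0.0, 0.003, -1.0]]
contact_force: [0.3, -1.1, 0.2]
gripper_width: 0.0403
finger_force: 0.0
```

```bash
python3 go.py .596,.206,.085,19.1
```

```text
4.3167 [0.5976 0.2068 0.1064] yaw 19.081050478062465 j [ -7.6  44.4 -23.3  92.8  22.2  47.2 -21. ] F [ 0.2722 -1.0772  0.1882] M [ 0.015  -0.0407 -0.    ] 0.04033344824572393 0.0
.596,.206,.085,19.1 [-0.2, -1.8, 21.4] [0.003, -0.0, -0.0]
```

>>> {"name": "drive_tool", "arguments": {
  "motion": [
    [[0, -1, 10], [0, 0, 0], 40],
    [[0, -1, 18], [0, 0, 0], 40],
    [[0, -1, 20], [0, 0, 0], 40],
    [[0, -1, 20], [0, 0, 0], 40],
    [[0, -1, 20], [0, 0, 0], 40],
    [[0, -1, 20], [0, 0, 0], 20],
    [[0, -1, 20], [0, 0, 0], 10],
    [[0, -1, 20], [0, 0, 0], 2],
    [[0, -1, 20], [0, 0, 0], 0],
    [[0, -1, 20], [0, 0, 0], 0],
    [[0, -1, 20], [0, 0, 0], 0],
    [[0, -1, 20], [0, 0, 0], 0]
  ],
  "squeeze": 50
}}

```text
time: 5.32
ee_pos: [0.5963, 0.2062, 0.0853]
tool_rot: [[-0.327, 0.945, 0.001], [0.945, 0.327, 0.001], [0.0, 0.001, -1.0]]
contact_force: [2.3, 0.4, 0.6]
gripper_width: 0.0069
finger_force: 51.9
```

```bash
python3 go.py .596,.206,.085,19.1
```

```text
5.3167 [0.5963 0.2062 0.0853] yaw 19.07851414963077 j [ -8.   45.9 -22.6  93.8  23.   44.9 -21.7] F [2.2953 0.4472 0.5552] M [ 0.1106 -0.1656  0.0001] 0.006850274084967722 51.87851428985596
.596,.206,.085,19.1 [-0.1, -0.4, 0.3] [0.001, -0.0, -0.0]
```

>>> {"name": "drive_tool", "arguments": {
  "motion": [
    [[0, 0, -10], [0, 0, 0], 0],
    [[0, 0, -20], [0, 0, 0], 0],
    [[0, 0, -40], [0, 0, 0], 0],
    [[0, 0, -60], [0, 0, 0], 0],
    [[0, 0, -80], [0, 0, 0], 0],
    [[0, 0, -100], [0, 0, 0], 0],
    [[0, 0, -110], [0, 0, 0], 0],
    [[0, 0, -110], [0, 0, 0], 0],
    [[0, 0, -110], [0, 0, 0], 0],
    [[0, 0, -110], [0, 0, 0], 0],
    [[0, 0, -110], [0, 0, 0], 0]
  ]
}}

```text
time: 6.23
ee_pos: [0.5949, 0.2053, 0.1934]
tool_rot: [[-0.327, 0.945, -0.003], [0.945, 0.327, -0.001], [-0.0, -0.004, -1.0]]
contact_force: [0.2, 0.5, -0.3]
gripper_width: 0.0068
finger_force: 51.8
```

```bash
python3 go.py .574,-.0106,.195,-1.5
python3 - <<'E'
from bench import r
import cv2,numpy as np
f=lambda n,x,y,w,h:cv2.resize(r.capture(n)['image'][y:y+h,x:x+w,::-1],(400,600),interpolation=cv2.INTER_CUBIC)
cv2.imwrite('pics/p2.png',np.hstack([f('side',150,190,100,150),f('top',185,150,80,120)]))
E
```

```text
6.2333 [0.5949 0.2053 0.1934] yaw 19.082469151776017 j [ -6.1  38.7 -25.8  88.6  18.8  57.3 -18.2] F [ 0.1579  0.4803 -0.3077] M [-0.0082  0.0601  0.0284] 0.006810442133520552 51.84372425079346
.574,-.0106,.195,-1.5 [-197.2, -90.4, -1.2] [-0.003, 0.001, 0.359]
```

View pics/p2.png

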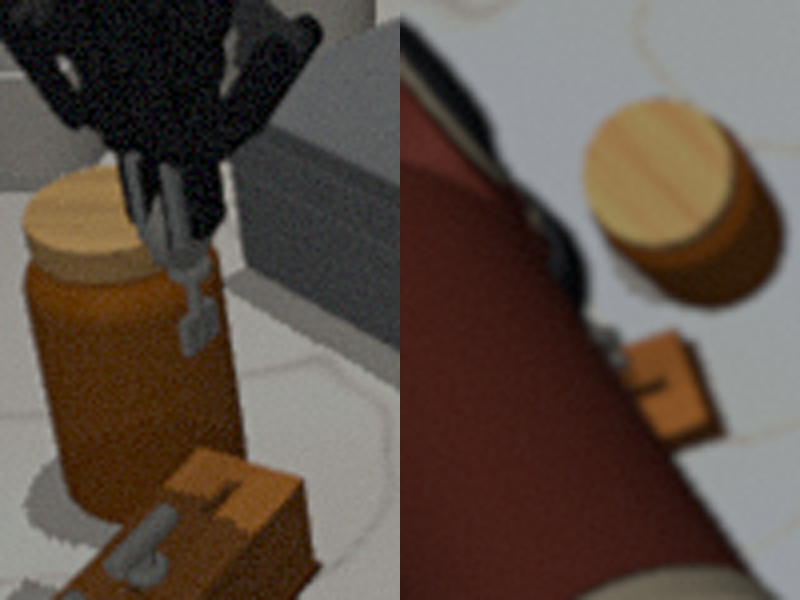

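The key is held upright: collar at crop (190,268), bit end at (197,345), and the slot below is empty. Next, over to the lock.

>>> {"name": "drive_tool", "arguments": {
  "motion": [
    [[-30, -14, -2], [0, 0, 0.06], 0],
    [[-60, -28, -2], [0, 0, 0.12], 0],
    [[-90, -42, -2], [0, 0, 0.18], 0],
    [[-120, -56, -2], [0, 0, 0.24], 0],
    [[-150, -69, -2], [0, 0, 0.3], 0],
    [[-180, -83, -2], [0, 0, 0.36], 0],
    [[-197, -90, -2], [0, 0, 0.36], 0],
    [[-197, -90, -2], [0, 0, 0.36], 0],
    [[-197, -90, -2], [0, 0, 0.36], 0],
    [[-197, -90, -2], [0, 0, 0.36], 0],
    [[-197, -90, -2], [0, 0, 0.36], 0],
    [[-197, -90, -2], [0, 0, 0.36], 0]
  ]
}}

```text
time: 7.33
ee_pos: [0.5753, -0.0076, 0.197]
tool_rot: [[0.024, 1.0, -0.0], [1.0, -0.024, 0.001], [0.001, -0.0, -1.0]]
contact_force: [-0.1, 1.1, -0.1]
gripper_width: 0.0068
finger_force: 51.8
```

```bash
python3 go.py .574,-.0106,.180,-1.5
python3 - <<'E'
from bench import r
from h import *
L=np.array([.574,-.0136,.108]);im=[]
o=r.get_obs();p=np.array(o['ee_pos']);Rm=np.array(o['tool_rot']);
k=p-.003*Rm[:,0]*1;k[2]=p[2]-.035   # expected key origin
print('expected key origin',k)
for n in('side','top'):
    c=r.capture(n);q=c['image'][:,:,::-1].copy();u=proj(c,L);x,y=int(u[0])-50,int(u[1])-(95 if n=='side' else 75)
    q=cv2.resize(q[y:y+150,x:x+100],(400,600),interpolation=cv2.INTER_CUBIC)
    for P,col in((L,(0,0,255)),(k,(0,255,0)),(k-[0,0,.032],(255,255,0)),(k-[0,0,.032]+.009*Rm[:,0],(255,255,0)),(k-[0,0,.032]-.009*Rm[:,0],(255,255,0))):
        w=proj(c,P);cv2.circle(q,tuple(np.round((w-[x,y]+.5)*4).astype(int)),2,col,-1)
    print(n,'origin px',x,y);im.append(q)
cv2.imwrite('pics/p3.png',np.hstack(im))
E
```

```text
7.3333 [ 0.5753 -0.0076  0.197 ] yaw -1.3632951429303057 j [ 12.1  33.2 -21.3  97.8  14.6  51.8 -16.5] F [-0.0653  1.0987 -0.1287] M [-0.003   0.004   0.0269] 0.006763930067027841 51.79569125175476
.574,-.0106,.180,-1.5 [-3.1, -1.2, 17.0] [-0.0, -0.001, 0.002]
expected key origin [ 0.57519513 -0.01056384  0.16197991]
side origin px 257 140
top origin px 271 155
```

View pics/p3.png

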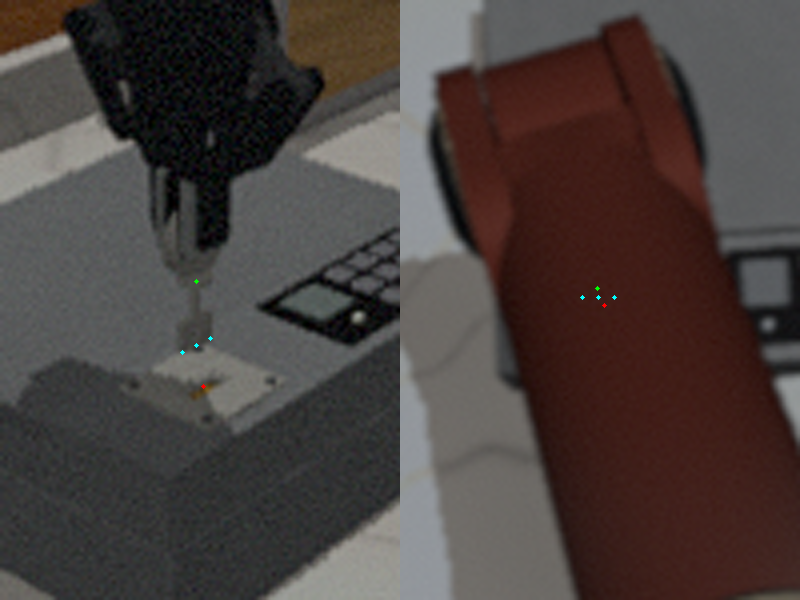

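The side view shows the bit tip at crop (195,350), right on the prediction, with the keyhole just below at (203,386). I'll correct by a few mm and descend gently.

>>> {"name": "drive_tool", "arguments": {
  "motion": [
    [[-3, -1, 0], [0, 0, 0], 0],
    [[-3, -1, 8], [0, 0, 0], 0],
    [[-3, -1, 15], [0, 0, 0], 0],
    [[-3, -1, 17], [0, 0, 0], 0],
    [[-3, -1, 17], [0, 0, 0], 0],
    [[-3, -1, 17], [0, 0, 0], 0],
    [[-3, -1, 17], [0, 0, 0], 0]
  ]
}}

```text
time: 8.02
ee_pos: [0.5743, -0.0125, 0.1801]
tool_rot: [[0.027, 1.0, 0.0], [1.0, -0.027, 0.0], [0.0, 0.0, -1.0]]
contact_force: [0.1, -0.6, -0.5]
gripper_width: 0.0065
finger_force: 51.8
```

```bash
python3 go.py .574,-.0106,.170,-1.5
```

```text
8.0167 [ 0.5743 -0.0125  0.1801] yaw -1.5428337053605925 j [ 12.3  34.2 -20.8  99.   15.2  49.6 -16.8] F [ 0.1306 -0.6202 -0.5196] M [ 0.049  -0.027  -0.0484] 0.006480171974631261 51.79645299911499
.574,-.0106,.170,-1.5 [1.9, -0.4, 10.1] [0.0, -0.0, -0.001]
```

>>> {"name": "drive_tool", "arguments": {
  "motion": [
    [[2, 0, 0], [0, 0, 0], 0],
    [[2, 0, 2], [0, 0, 0], 0],
    [[2, 0, 4], [0, 0, 0], 0],
    [[2, 0, 6], [0, 0, 0], 0],
    [[2, 0, 8], [0, 0, 0], 0],
    [[2, 0, 8], [0, 0, 0], 0],
    [[2, 0, 8], [0, 0, 0], 0]
  ]
}}

```text
time: 8.6
ee_pos: [0.5741, -0.0107, 0.1718]
tool_rot: [[0.027, 1.0, -0.0], [1.0, -0.027, 0.0], [0.0, -0.0, -1.0]]
contact_force: [0.0, 0.2, -0.8]
gripper_width: 0.0071
finger_force: 51.8
```

```bash
python3 go.py .574,-.0106,.166,-1.5
```

```text
8.6 [ 0.5741 -0.0107  0.1718] yaw -1.548859636257473 j [ 11.9  34.8 -20.6  99.5  15.5  48.6 -17.2] F [ 0.0326  0.2266 -0.7932] M [-0.008  -0.0144 -0.0248] 0.007132595362363746 51.7966228723526
.574,-.0106,.166,-1.5 [0.1, -0.1, 5.8] [-0.0, -0.0, -0.001]
```

>>> {"name": "drive_tool", "arguments": {
  "motion": [
    [[0, 0, 1], [0, 0, 0], 0],
    [[0, 0, 2], [0, 0, 0], 0],
    [[0, 0, 3], [0, 0, 0], 0],
    [[0, 0, 4], [0, 0, 0], 0],
    [[0, 0, 4], [0, 0, 0], 0],
    [[0, 0, 4], [0, 0, 0], 0]
  ]
}}

```text
time: 9.1
ee_pos: [0.5742, -0.0106, 0.168]
tool_rot: [[0.027, 1.0, -0.0], [1.0, -0.027, 0.0], [0.0, -0.0, -1.0]]
contact_force: [-0.5, -0.4, -0.4]
gripper_width: 0.0072
finger_force: 51.8
```

>>> {"name": "drive_tool", "arguments": {
  "motion": [
    [[0, 0, 0.5], [0, 0, 0], 0],
    [[0, 0, 1], [0, 0, 0], 0],
    [[0, 0, 1.5], [0, 0, 0], 0],
    [[0, 0, 2], [0, 0, 0], 0],
    [[0, 0, 2], [0, 0, 0], 0],
    [[0, 0, 2], [0, 0, 0], 0]
  ]
}}

```text
time: 9.6
ee_pos: [0.5745, -0.0105, 0.1665]
tool_rot: [[0.027, 1.0, 0.001], [1.0, -0.027, 0.0], [0.0, 0.001, -1.0]]
contact_force: [0.7, 0.5, 0.4]
gripper_width: 0.0067
finger_force: 51.9
```

>>> {"name": "drive_tool", "arguments": {
  "motion": [
    [[0, 0, 0.5], [0, 0, 0], 0],
    [[0, 0, 1], [0, 0, 0], 0],
    [[0, 0, 1.5], [0, 0, 0], 0],
    [[0, 0, 1.5], [0, 0, 0], 0],
    [[0, 0, 1.5], [0, 0, 0], 0]
  ]
}}

```text
time: 10.02
ee_pos: [0.5747, -0.0106, 0.1646]
tool_rot: [[0.027, 1.0, 0.001], [1.0, -0.027, 0.0], [0.0, 0.001, -1.0]]
contact_force: [0.9, -1.2, 2.0]
gripper_width: 0.007
finger_force: 52.2
```

>>> {"name": "drive_tool", "arguments": {
  "motion": [
    [[0, 0, 0.5], [0, 0, 0], 0],
    [[0, 0, 1], [0, 0, 0], 0],
    [[0, 0, 1.5], [0, 0, 0], 0],
    [[0, 0, 2], [0, 0, 0], 0],
    [[0, 0, 2], [0, 0, 0], 0],
    [[0, 0, 2], [0, 0, 0], 0]
  ]
}}

```text
time: 10.52
ee_pos: [0.5746, -0.0107, 0.1625]
tool_rot: [[0.027, 1.0, 0.001], [1.0, -0.027, 0.0], [0.0, 0.001, -1.0]]
contact_force: [1.9, 0.4, 3.3]
gripper_width: 0.007
finger_force: 52.3
```

>>> {"name": "drive_tool", "arguments": {
  "motion": [
    [[0, 0, 0.5], [0, 0, 0], 0],
    [[0, 0, 1], [0, 0, 0], 0],
    [[0, 0, 1.5], [0, 0, 0], 0],
    [[0, 0, 2], [0, 0, 0], 0],
    [[0, 0, 2], [0, 0, 0], 0],
    [[0, 0, 2], [0, 0, 0], 0]
  ]
}}

```text
time: 11.02
ee_pos: [0.5746, -0.0106, 0.1613]
tool_rot: [[0.027, 1.0, 0.001], [1.0, -0.027, -0.0], [-0.0, 0.001, -1.0]]
contact_force: [0.4, -1.0, 8.6]
gripper_width: 0.0069
finger_force: 53.1
```

```bash
python3 go.py .574,-.0106,.166,-1.5
```

```text
11.0167 [ 0.5746 -0.0106  0.1613] yaw -1.5484461343762912 j [ 11.7  35.6 -20.3 100.1  16.   47.2 -17.6] F [ 0.4454 -0.9734  8.603 ] M [-0.1049 -0.2089 -0.0778] 0.006888204492806283 53.07712018489838
.574,-.0106,.166,-1.5 [-0.0, -0.6, -4.7] [0.001, 0.0, -0.001]
```

>>> {"name": "drive_tool", "arguments": {
  "motion": [
    [[0, 0.3, 0], [0, 0, 0.1], 0],
    [[0, 0.6, 0], [0, 0, 0.2], 0],
    [[0, 0.7, 0], [0, 0, 0.25], 0],
    [[0, 0.3, 0], [0, 0, 0.12], 0],
    [[0, 0, 0], [0, 0, 0], 0],
    [[0, -0.3, 0], [0, 0, -0.12], 0],
    [[0, -0.7, 0], [0, 0, -0.25], 0],
    [[0, -0.7, 0], [0, 0, -0.25], 0],
    [[0, -0.3, 0], [0, 0, -0.12], 0],
    [[0, 0, 0], [0, 0, 0], 0],
    [[0, 0, 0], [0, 0, 0], 0],
    [[0, 0, 0], [0, 0, 0], 0]
  ]
}}

```text
time: 12.02
ee_pos: [0.574, -0.0105, 0.16]
tool_rot: [[0.025, 1.0, -0.001], [1.0, -0.025, -0.0], [-0.0, -0.001, -1.0]]
contact_force: [1.3, -1.1, 0.3]
gripper_width: 0.0068
finger_force: 51.9
```

```bash
python3 go.py .574,-.0106,.166,-1.5
```

```text
12.0167 [ 0.574  -0.0105  0.16  ] yaw -1.4409182206478133 j [ 11.6  35.6 -20.3 100.2  16.   47.1 -17.6] F [ 1.2606 -1.1306  0.3013] M [-0.0227 -0.6351  0.0448] 0.006805492831818413 51.913434863090515
.574,-.0106,.166,-1.5 [-0.1, -0.0, -6.0] [-0.001, 0.0, 0.001]
```

>>> {"name": "drive_tool", "arguments": {
  "motion": [
    [[0, 0, 0.5], [0, 0, 0], 0],
    [[0, 0, 1], [0, 0, 0], 0],
    [[0, 0, 1.5], [0, 0, 0], 0],
    [[0, 0, 2], [0, 0, 0], 0],
    [[0, 0, 2], [0, 0, 0], 0],
    [[0, 0, 2], [0, 0, 0], 0]
  ]
}}

```text
time: 12.52
ee_pos: [0.5741, -0.0104, 0.1586]
tool_rot: [[0.027, 1.0, -0.0], [1.0, -0.027, 0.0], [0.0, -0.0, -1.0]]
contact_force: [0.8, 0.7, 2.9]
gripper_width: 0.0066
finger_force: 52.4
```

```bash
python3 go.py .574,-.0106,.166,-1.5
```

```text
12.5167 [ 0.5741 -0.0104  0.1586] yaw -1.5250437731086237 j [ 11.7  35.7 -20.3 100.2  16.1  46.9 -17.7] F [0.8047 0.7005 2.9467] M [ 0.0732 -0.3302  0.1031] 0.006571979641944731 52.399343848228455
.574,-.0106,.166,-1.5 [-0.2, -0.1, -7.4] [-0.0, -0.0, -0.0]
```

>>> {"name": "drive_tool", "arguments": {
  "motion": [
    [[0, 0, 0.5], [0, 0, 0], 0],
    [[0, 0.3, 0.5], [0, 0, 0.12], 0],
    [[0, 0.7, 0.5], [0, 0, 0.25], 0],
    [[0, 0.7, 0.5], [0, 0, 0.25], 0],
    [[0, 0.3, 0.5], [0, 0, 0.12], 0],
    [[0, 0, 0.5], [0, 0, 0], 0],
    [[0, -0.3, 0.5], [0, 0, -0.12], 0],
    [[0, -0.7, 0.5], [0, 0, -0.25], 0],
    [[0, -0.7, 0.5], [0, 0, -0.25], 0],
    [[0, -0.3, 0.5], [0, 0, -0.12], 0],
    [[0, 0, 0.5], [0, 0, 0], 0],
    [[0, 0, 0.5], [0, 0, 0], 0],
    [[0, 0, 0.5], [0, 0, 0], 0]
  ]
}}

```text
time: 13.6
ee_pos: [0.5735, -0.011, 0.1575]
tool_rot: [[0.025, 1.0, -0.002], [1.0, -0.025, -0.001], [-0.001, -0.002, -1.0]]
contact_force: [0.6, -0.9, -1.3]
gripper_width: 0.007
finger_force: 51.8
```

```bash
python3 go.py .574,-.0106,.166,-1.5
```

```text
13.6 [ 0.5735 -0.011   0.1575] yaw -1.4077830294535867 j [ 11.6  35.8 -20.2 100.3  16.2  46.8 -17.6] F [ 0.648  -0.884  -1.2873] M [-0.0826 -0.354  -0.0169] 0.006974704783390737 51.79617762565613
.574,-.0106,.166,-1.5 [0.4, 0.5, -8.5] [-0.002, 0.001, 0.002]
```

>>> {"name": "drive_tool", "arguments": {
  "motion": [
    [[0, 0, 0.5], [0, 0, 0], 0],
    [[0, 0, 1], [0, 0, 0], 0],
    [[0, 0, 1.5], [0, 0, 0], 0],
    [[0, 0, 2], [0, 0, 0], 0],
    [[0, 0, 2.5], [0, 0, 0], 0],
    [[0, 0, 2.5], [0, 0, 0], 0],
    [[0, 0, 2.5], [0, 0, 0], 0]
  ]
}}

```text
time: 14.18
ee_pos: [0.574, -0.0106, 0.1553]
tool_rot: [[0.027, 1.0, -0.001], [1.0, -0.027, 0.0], [0.0, -0.001, -1.0]]
contact_force: [0.1, -0.4, -0.7]
gripper_width: 0.0073
finger_force: 51.8
```

>>> {"name": "drive_tool", "arguments": {
  "motion": [
    [[0, 0, 0.5], [0, 0, 0], 0],
    [[0, 0, 1], [0, 0, 0], 0],
    [[0, 0, 1.5], [0, 0, 0], 0],
    [[0, 0, 2], [0, 0, 0], 0],
    [[0, 0, 2], [0, 0, 0], 0],
    [[0, 0, 2], [0, 0, 0], 0]
  ]
}}

```text
time: 14.68
ee_pos: [0.5741, -0.0106, 0.1535]
tool_rot: [[0.027, 1.0, -0.0], [1.0, -0.027, 0.0], [0.0, -0.0, -1.0]]
contact_force: [0.2, 0.3, -0.7]
gripper_width: 0.0072
finger_force: 51.8
```

>>> {"name": "drive_tool", "arguments": {
  "motion": [
    [[0, 0, 0.5], [0, 0, 0], 0],
    [[0, 0, 1], [0, 0, 0], 0],
    [[0, 0, 1.5], [0, 0, 0], 0],
    [[0, 0, 2], [0, 0, 0], 0],
    [[0, 0, 2.5], [0, 0, 0], 0],
    [[0, 0, 3], [0, 0, 0], 0],
    [[0, 0, 3], [0, 0, 0], 0],
    [[0, 0, 3], [0, 0, 0], 0]
  ]
}}

```text
time: 15.35
ee_pos: [0.5742, -0.0106, 0.1505]
tool_rot: [[0.027, 1.0, -0.0], [1.0, -0.027, 0.0], [0.0, -0.0, -1.0]]
contact_force: [0.4, -0.4, -0.4]
gripper_width: 0.0067
finger_force: 51.8
```

>>> {"name": "drive_tool", "arguments": {
  "motion": [
    [[0, 0, 0.5], [0, 0, 0], 0],
    [[0, 0, 1], [0, 0, 0], 0],
    [[0, 0, 1.5], [0, 0, 0], 0],
    [[0, 0, 2], [0, 0, 0], 0],
    [[0, 0, 2.5], [0, 0, 0], 0],
    [[0, 0, 3], [0, 0, 0], 0],
    [[0, 0, 3.5], [0, 0, 0], 0],
    [[0, 0, 3.5], [0, 0, 0], 0],
    [[0, 0, 3.5], [0, 0, 0], 0]
  ]
}}

```text
time: 16.1
ee_pos: [0.5742, -0.0106, 0.147]
tool_rot: [[0.027, 1.0, -0.0], [1.0, -0.027, 0.0], [0.0, -0.0, -1.0]]
contact_force: [-0.3, -1.1, -1.3]
gripper_width: 0.0069
finger_force: 51.8
```

>>> {"name": "drive_tool", "arguments": {
  "motion": [
    [[0, 0, 0.5], [0, 0, 0], 0],
    [[0, 0, 1], [0, 0, 0], 0],
    [[0, 0, 1.5], [0, 0, 0], 0],
    [[0, 0, 2], [0, 0, 0], 0],
    [[0, 0, 2.5], [0, 0, 0], 0],
    [[0, 0, 3], [0, 0, 0], 0],
    [[0, 0, 3], [0, 0, 0], 0],
    [[0, 0, 3], [0, 0, 0], 0]
  ]
}}

```text
time: 16.77
ee_pos: [0.5742, -0.0106, 0.144]
tool_rot: [[0.027, 1.0, -0.0], [1.0, -0.027, 0.0], [0.0, -0.0, -1.0]]
contact_force: [-0.1, -0.0, -0.9]
gripper_width: 0.0068
finger_force: 51.8
```

>>> {"name": "drive_tool", "arguments": {
  "motion": [
    [[0, 0, 0.4], [0, 0, 0], 0],
    [[0, 0, 0.8], [0, 0, 0], 0],
    [[0, 0, 1.2], [0, 0, 0], 0],
    [[0, 0, 1.6], [0, 0, 0], 0],
    [[0, 0, 1.6], [0, 0, 0], 0],
    [[0, 0, 1.6], [0, 0, 0], 0]
  ]
}}

```text
time: 17.27
ee_pos: [0.5743, -0.0105, 0.1432]
tool_rot: [[0.027, 1.0, 0.001], [1.0, -0.027, -0.0], [-0.0, 0.001, -1.0]]
contact_force: [-1.2, -0.3, 4.6]
gripper_width: 0.0066
finger_force: 52.7
```

Collar contact at TCP z = 0.1432 m matches the predicted home height. Now the quarter turn about the key axis.

>>> {"name": "drive_tool", "arguments": {
  "motion": [
    [[0, 0, 0], [0, 0, 0], 0],
    [[0, 0, 0], [0, 0, 0], 0],
    [[0, 0.3, 0], [0, 0, 0.1], 0],
    [[-0.1, 0.6, 0], [0, 0, 0.2], 0],
    [[-0.1, 0.9, 0], [0, 0, 0.3], 0],
    [[-0.2, 1.2, 0], [0, 0, 0.4], 0],
    [[-0.4, 1.4, 0], [0, 0, 0.5], 0],
    [[-0.4, 1.4, 0], [0, 0, 0.5], 0],
    [[-0.4, 1.4, 0], [0, 0, 0.5], 0]
  ],
  "squeeze": 80
}}

```text
time: 18.02
ee_pos: [0.5761, -0.0109, 0.1433]
tool_rot: [[0.501, 0.866, 0.002], [0.866, -0.501, -0.0], [0.0, 0.002, -1.0]]
contact_force: [-0.6, 0.0, 5.2]
gripper_width: 0.0061
finger_force: 80.0
```

```bash
python3 go.py
```

```text
18.0167 [ 0.5761 -0.0109  0.1433] yaw -30.038216413616443 j [  6.3  36.1 -11.6 101.    9.9  43.8 -40.4] F [-0.5729  0.0167  5.1927] M [-0.1098  0.2876  0.0111] 0.006146989104027559 80.03459572792053
```

>>> {"name": "drive_tool", "arguments": {
  "motion": [
    [[0, 0.3, 0], [0, 0, 0.1], 0],
    [[-0.1, 0.6, 0], [0, 0, 0.2], 0],
    [[-0.1, 0.9, 0], [0, 0, 0.3], 0],
    [[-0.2, 1.2, 0], [0, 0, 0.4], 0],
    [[-0.4, 1.4, 0], [0, 0, 0.5], 0],
    [[-0.5, 1.7, 0], [0, 0, 0.6], 0],
    [[-0.7, 1.9, 0], [0, 0, 0.7], 0],
    [[-0.9, 2.2, 0], [0, 0, 0.8], 0],
    [[-1.1, 2.4, 0], [0, 0, 0.9], 0],
    [[-1.4, 2.5, 0], [0, 0, 1.0], 0],
    [[-1.5, 2.6, 0], [0, 0, 1.05], 0],
    [[-1.5, 2.6, 0], [0, 0, 1.05], 0],
    [[-1.5, 2.6, 0], [0, 0, 1.05], 0]
  ]
}}

```text
time: 19.1
ee_pos: [0.578, -0.0137, 0.1433]
tool_rot: [[1.0, -0.003, 0.002], [-0.003, -1.0, -0.0], [0.002, 0.0, -1.0]]
contact_force: [0.0, 0.3, 5.0]
gripper_width: 0.0058
finger_force: 80.1
```

```bash
python3 go.py;python3 - <<'E'
from bench import r
import cv2
c=r.capture('side')
cv2.imwrite('pics/p4.png',cv2.resize(c['image'][130:330,200:440,::-1],(720,600),interpolation=cv2.INTER_CUBIC))
E
```

```text
19.1 [ 0.578  -0.0137  0.1433] yaw -90.16631378491364 j [ -4.4  35.9   5.7 101.1  -4.8  43.1 -86.5] F [0.0146 0.2783 4.9739] M [-0.0229  0.1386  0.1156] 0.005838746148326685 80.05749106407166
```

View pics/p4.png

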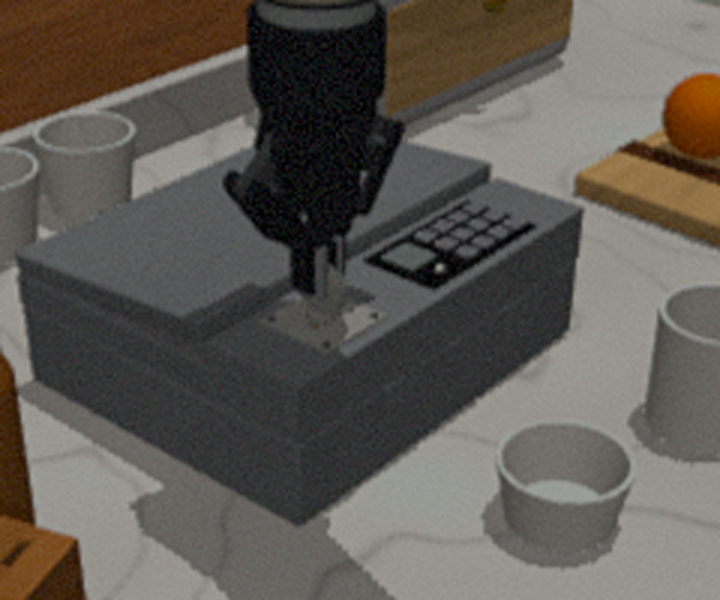

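The lid's front edge is clearly raised above the strip (from crop (190,335) to (490,165)), with the key seated and gripped. The holding moment is 0.116 N m, close to the stop. I'll add a small margin, let it settle and hand in.

>>> {"name": "drive_tool", "arguments": {
  "motion": [
    [[0, 0.1, 0], [0, 0, 0.02], 0],
    [[0, 0.1, 0], [0, 0, 0.03], 0],
    [[0, 0.1, 0], [0, 0, 0.03], 0],
    [[0, 0.1, 0], [0, 0, 0.03], 0],
    [[0, 0.1, 0], [0, 0, 0.03], 0],
    [[0, 0.1, 0], [0, 0, 0.03], 0]
  ]
}}

```text
time: 19.65
ee_pos: [0.578, -0.0137, 0.1433]
tool_rot: [[0.999, -0.033, 0.002], [-0.033, -0.999, -0.0], [0.002, 0.0, -1.0]]
contact_force: [-1.4, -0.7, 5.2]
gripper_width: 0.0061
finger_force: 80.0
```

```bash
python3 go.py;python3 -c "
from bench import r
print(r.hand_in())"
```

```text
19.65 [ 0.578  -0.0137  0.1433] yaw -91.87001989690062 j [ -4.7  35.9   6.1 101.1  -5.2  43.1 -87.8] F [-1.4444 -0.6539  5.244 ] M [-0.0633  0.1554  0.1338] 0.00612192880692212 80.04124402999878
the job is handed in; nothing more can be done
None
```

I handed the job in at 19.7 s with the safe key fully in, held turned about 1.58 rad under an 80 N grip, and the lid visibly ajar; no verdict came back, and I didn't re-check the other items' positions at the end.

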